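Make the soldering bench safe and hold the sprung glass clamp open

TASK

A leaded glass panel is held in its jig by a sprung clamp arm, and a workmate is about to lift it out. On the grey control box press the yellow button (iron to standby) and let it come back up, then press the white one (fume fan on) and let it come back up, without pressing the red one; only after that swing the clamp arm by its red post away from the glass, against its spring, all the way to the stop pin. Finish while holding the arm there with the gripper (do not let go), and leave the glass panel, dish, jar and spool where they are.

Things in the scene. Friction and masses are not known exactly. Their poses are not given: they have to be found in the camera images.
- btn_amber_top (a point): Centre of the top face of the yellow button (28 mm across) on the grey control box (100 x 250 x 50 mm); 22 mm above the box top, 10 mm above its black round housing (44 mm across). Three such buttons stand in a row, 75 mm apart, in any order; z points up. Press straight down: full travel is 6 mm and takes 5 N; it springs back by itself.
- btn_white_top (a point): The same for the white button.
- btn_red_top (a point): The same for the red button (not to be pressed).
- btn_amber (a joint): How far the yellow button is down, in m: 0 up, 0.006 fully down.
- btn_white (a joint): The same for the white button.
- btn_red (a joint): The same for the red button.
- post_grip (a point): Point on the axis of the red upright round post at the free end of the clamp arm, 25 mm below the post's top. The post is 16 mm in diameter and stands 65 mm high above the arm's upper plate, which lies 40 mm below this point. The post is 110 mm from the pivot axis and moves with the arm on a level circle round it. The space round the post above the arm plate is free.
- pivot (a point): Point on the arm's vertical pivot axis, at the height of post_grip; fixed to the jig. Its x axis is the jig's forward direction, y its left: the arm at rest (joint 0) points along 100 degrees counter-clockwise from x seen from above (roughly left), at the stop along about 31 degrees.
- jig: The jig, screwed to the board: a 215 x 215 x 12 mm wooden base with an aluminium fence, a steel hanger, a blue pivot body, a steel two-plate cage arm 22 mm wide and an orange stop pin (its top 62 mm above the base's underside). Origin on the pivot axis, at the underside; same axes as pivot.
- clamp_arm (a joint): Angle of the clamp arm in rad: 0 at rest with its roller by the glass, 1.2 against the orange stop pin. It grows as the arm turns clockwise seen from above, that is, away from the glass panel. A spring drives it back to 0: at the post it pulls with about 3 N at rest and 8 N at the stop.
- panel: The leaded glass panel, 74 x 120 x 6 mm, red and amber, lying loose in the jig between the aluminium fence and the arm's roller; its origin is the centre of its underside. Its top lies 102 mm below the top of the red post.
- dish: Shallow copper dish with metal rods in it, 124 mm across, 24 mm high, beyond the work; origin at the centre of its underside.
- flux: Amber jar, 48 mm across, 60 mm high; origin at the centre of its underside.
- spool: Aluminium spool, 56 mm across, 40 mm high, standing; origin at the centre of its underside.

How it is judged:
By the outcome, as a careful person would: the job done as asked, in the order asked, and still so for the second after the job is handed in, while the arm keeps its last pose, push and grip.
It also fails if it takes over 48 s, if anything falls off the work surface, if the arm or the gripper's body presses on something with over 40 N, if the wrist force passes 120 N, or if a joint passes its speed limit or range.

ROBOT

A 7-joint arm with a two-finger parallel gripper is mounted at the origin on the work surface. World frame = base frame: x ahead of the robot, y to its left, z up, the work surface at z = 0. Lengths are in m, angles in rad, forces in N, time in s.
With the tool pointing down it reaches from about 0.4 to 0.85 m from the base axis. Payload 4.5 kg.
Tool frame: the origin (TCP) lies on the centre line of the jaws, within the pads' length; the fingertips stand 11 mm ahead of it and the grasp point (between the pads) lies 8 mm behind it; z points along the fingers, y is the line along which they close (so a half turn about z gives the same grasp; the last joint's range is limited). The gripper opens to 88 mm and grips with 3 to 60 N. Pads are 18 mm wide; open, the fingers measure 123 mm over their backs; the gripper's body (75 mm by 187 mm) begins 45 mm behind the grasp point.
Start: joints at [-1.288, 0.689, -0.195, 1.565, 0.157, 0.902, -0.215], TCP at [0.154, 0.606, 0.25] pointing down, gripper open.
Joint ranges: [-3.01, 3.01], [-0.46, 2.08], [-1.47, 1.51], [0.13, 2.56], [-1, 4.14], [0.04, 2.09], [-2.66, 2.66]. Speed limits (rad/s): [2.57, 2.57, 3.14, 3.14, 3.14, 3.14, 3.14].

INTERFACE

Orientations are given as a unit quaternion [x, y, z, w].
In Python, from plant import * gives the robot as it stands. The module is installed in compiled form; this text tells all that it offers.
- The arm moves only by the tool send_rows, never from a script. Its argument "motion" is a list of rows, each an object of numbers: "x", "y", "z": the shift along the tool's x, y, z in cm; "rx", "ry", "rz": the turn, a rotation vector about the tool's x, y, z in rad; "jaw": the finger opening in cm, from 0 to 8.81. In form: [{"x": .., "y": .., "z": .., "rx": .., "ry": .., "rz": .., "jaw": ..}, ...]. A call has exactly 5 rows; each row shifts and turns the commanded pose from where the row before left it, along the tool's axes as they then stand; what a row does not reach is not made up. A row lasts 1/10 s, in which the tool goes at most 50 mm and 8.59 degrees, less where a joint would pass 70% of its speed; a pose out of reach is approached as far as the arm can. A call is refused whole if a number of a shift passes 5 or a number of a turn 0.15, either way. A call with a gripper value outside its range is refused whole. The fingers move at their own pace and stop on an object; "grip_force" is the grip in N (left out, the last holds). Time passes only in rows, so rows that do not move let the fingers close, or fill a call up. It gives the time, the measured TCP pose, the force, the opening and the grip force at its end, in the units of the state.
- get_state(): the state, without advancing time (a new reading comes with each control period).
- snapshot(name): name is "scene" or "top" or "wrist"; returns a dict with "img" (480x640x3 uint8, red, green, blue), "vertical_fov" (degrees; the focal length in pixels is half the picture's height over the tangent of half this angle, whatever the lens; pixels are square), "cx", "cy" (the principal point, pixels), "D" ([k1, k2, p1, p2, k3] as OpenCV has them; the pictures are not rectified), "extrinsics" (4x4, takes a point from camera to world coordinates). Camera axes: x right, y up, looking along -z (the intrinsics and any distortion apply to the point x, -y, -z); pixel columns grow to the right and rows downward; lengths in m; the calibration is good to about 2 mm. A picture is of the moment at which its call begins. There is no depth.
- finish_job(): hands the job in; it is judged then, once.
The state is a dict: "clock": time; "q": joint angles; "qd": joint speeds; "joint_torque": joint torques, N m; "tool_pos": TCP position; "eef_rot": TCP orientation; "contact_force": force on the tool from outside, world axes, zero at the start; "moment": the same for the moment, N m; "opening": opening from 0.0 (shut) to 1.0 (fully open); "finger_force": force on a finger pad.
Only numpy, scipy, OpenCV 4.12 (cv2) and the standard library are available. Lean on these libraries where they do the work, as an engineer would, in place of code of your own. Each camera call takes 0.05 s, during which the arm holds its last target. There are 200 camera calls.

## Working session

There is one attempt and no reset: what is moved stays moved. The work goes in short steps, Python scripts to look and compute and a tool call to move; the robot and the scene stay as the last step left them, time stands still between calls to the robot, and variables do not carry over. Pictures are saved under pics/ and viewed, at most 10 in all, crops included, and the job is handed in when it is done.

Besides the shell and the picture viewer there is one more tool, called in YAML: its name, and indented under it one key for each argument. send_rows: Moves the arm, as the interface text tells. Its arguments: {"type":"object","properties":{"motion":{"type":"array"},"grip_force":{"type":"number"}},"required":["motion"]}

```bash
mkdir -p pics; cat > h.py <<'E'
from plant import *
import numpy as np, cv2
from scipy.spatial.transform import Rotation as R
def K(s):
    f=240/np.tan(np.radians(s["vertical_fov"])/2)
    return np.array([[f,0,s["cx"]],[0,f,s["cy"]],[0,0,1]])
def ray(s,u,v):
    p=cv2.undistortPoints(np.array([[[u,v]]],float),K(s),np.array(s["D"],float))[0,0]
    E=np.array(s["extrinsics"]); d=E[:3,:3]@[p[0],-p[1],-1]
    return E[:3,3],d/np.linalg.norm(d)
def onz(s,u,v,z):
    o,d=ray(s,u,v); return o+d*(z-o[2])/d[2]
def tri(rs):
    A=sum(np.eye(3)-np.outer(d,d) for o,d in rs); b=sum((np.eye(3)-np.outer(d,d))@o for o,d in rs)
    p=np.linalg.solve(A,b); return p,[np.linalg.norm(np.cross(p-o,d)) for o,d in rs]
def snap(n,f):
    s=snapshot(n); cv2.imwrite("pics/"+f,s["img"][:,:,::-1]); np.save("pics/"+f+".npy",s,allow_pickle=True); return s
def load(f): return np.load("pics/"+f+".npy",allow_pickle=True).item()
E
python3 - <<'E'
from h import *
for n in("scene","top","wrist"):
    s=snap(n,n+"0.png"); print(n,s["vertical_fov"],np.round(s["extrinsics"],3).tolist())
st=get_state(); print(st)
E
```

```text
scene 49.745493965932276 [[0.615, -0.526, 0.588, 1.197], [0.788, 0.4, -0.467, -0.447], [0.01, 0.751, 0.661, 0.76], [0.0, 0.0, 0.0, 1.0]]
top 45.33510203582653 [[0.02, 0.999, -0.039, 0.561], [-1.0, 0.02, -0.006, 0.036], [-0.006, 0.039, 0.999, 1.039], [0.0, 0.0, 0.0, 1.0]]
wrist 67.98449978935648 [[0.246, -0.937, -0.248, 0.091], [0.969, 0.237, 0.064, 0.622], [-0.001, -0.256, 0.967, 0.386], [0.0, 0.0, 0.0, 1.0]]
{'clock': 0.15, 'q': array([-1.28817759,  0.68977065, -0.1945773 ,  1.56604026,  0.15727357,
        0.90251365, -0.21509482]), 'qd': array([-0.00040246, -0.00265821, -0.00090236, -0.00261367,  0.00044971,
        0.00018076, -0.00094787]), 'joint_torque': array([-1.70155396e-03, -5.27860773e+01, -1.26841933e+00, -1.53585863e+01,
       -5.24720724e-02,  3.91563444e-03,  1.02691990e-04]), 'tool_pos': array([0.15380433, 0.60532609, 0.24912572]), 'eef_rot': array([ 1.24046643e-01,  9.92276161e-01, -6.69072932e-04, -5.91568248e-05]), 'contact_force': array([-0.28552307, -0.34439708,  0.65374139]), 'moment': array([ 0.0156359 ,  0.06351049, -0.00765836]), 'finger_force': 0.0, 'opening': 0.9987528268044567}
```

View pics/scene0.png

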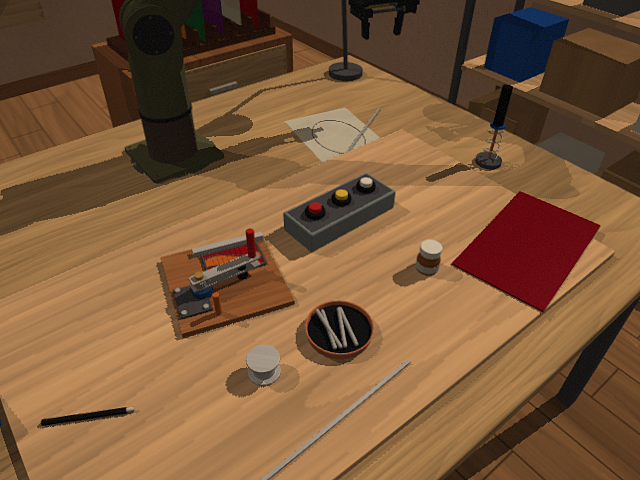

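View pics/top0.png

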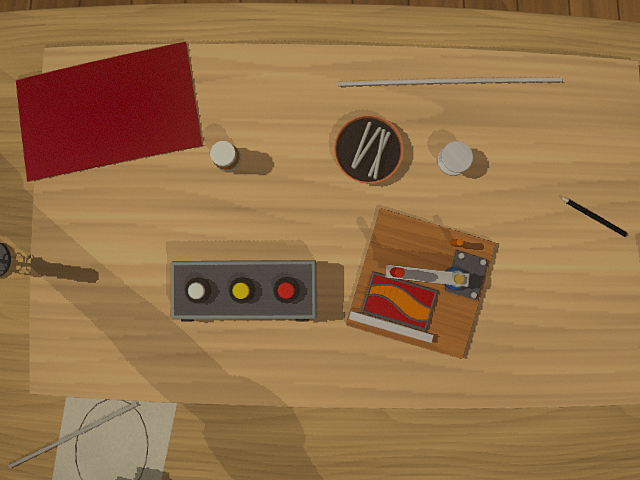

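The scene view shows the buttons red (315,208), yellow (341,194) and white (366,182), with the post top at (251,231). The top view shows white (196,291), yellow (240,291), red (287,290), the post (398,272), the pivot (460,279) and the stop pin (460,242).

```bash
python3 - <<'E'
from h import *
T=load("top0.png");S=load("scene0.png")
def cen(s,box,lo,hi,lo2=None,hi2=None):
    x0,y0,x1,y1=box; h=cv2.cvtColor(s["img"],cv2.COLOR_RGB2HSV)[y0:y1,x0:x1]
    m=cv2.inRange(h,lo,hi)
    if lo2: m|=cv2.inRange(h,lo2,hi2)
    n,l,st,c=cv2.connectedComponentsWithStats(m); i=1+np.argmax(st[1:,4]); return c[i]+[x0,y0],st[i]+[x0,y0,0,0,0]
red=((0,150,70),(6,255,255),(172,150,70),(180,255,255)); yel=((20,120,80),(34,255,255)); wh=((0,0,120),(180,70,255))
for n,cs,bt,bs in (("white",wh,(180,275,212,307),(354,172,378,194)),("yellow",yel,(224,275,256,307),(330,182,353,207)),("red",red,(270,275,304,307),(303,196,328,222)),("post",red,(385,262,408,282),(240,222,262,262))):
    a,sa=cen(T,bt,*cs); b,sb=cen(S,bs,*cs)
    print(n,a,sa,b,sb)
    p,e=tri([ray(T,*a),ray(S,*b)]); print("  tri",p.round(4),np.round(e,4),"z.072",onz(T,*a,.072).round(4),onz(S,*b,.072).round(4),"top z.12",onz(T,*a,.12).round(4))
cv2.imwrite("pics/c.png",np.hstack([cv2.resize(T["img"][195:370,335:510],(600//1,600))[:,:400+200],])[:,:,::-1])
E
```

```text
white [195.46376812 290.51207729] [188 283  16  16 207] [366.01492537 180.28358209] [360 177  12   7  67]
  tri [0.5066 0.243  0.0864] [0.0007 0.0007] z.072 [0.5053 0.2456 0.072 ] [0.4923 0.2584 0.072 ] top z.12 [0.5081 0.2352 0.12  ]
yellow [240.29910714 290.28125   ] [232 282  18  17 224] [341.37142857 193.63809524] [335 189  13  10 105]
  tri [0.5088 0.1682 0.0834] [0.0008 0.0008] z.072 [0.5077 0.1691 0.072 ] [0.4977 0.1792 0.072 ] top z.12 [0.5103 0.1625 0.12  ]
red [285.57079646 290.06637168] [277 282  18  17 226] [314.96116505 206.67961165] [309 202  13  10 103]
  tri [0.511  0.0927 0.0839] [0.001 0.001] z.072 [0.5098 0.0926 0.072 ] [0.4995 0.103  0.072 ] top z.12 [0.5123 0.0898 0.12  ]
post [396.85344828 272.06034483] [390 267  15  11 116] [252.33333333 240.08080808] [246 229  12  28  99]
  tri [ 0.5458 -0.0869  0.1098] [0.0025 0.0025] z.072 [ 0.5436 -0.0941  0.072 ] [ 0.5097 -0.064   0.072 ] top z.12 [ 0.5445 -0.0876  0.12  ]
```

View pics/c.png

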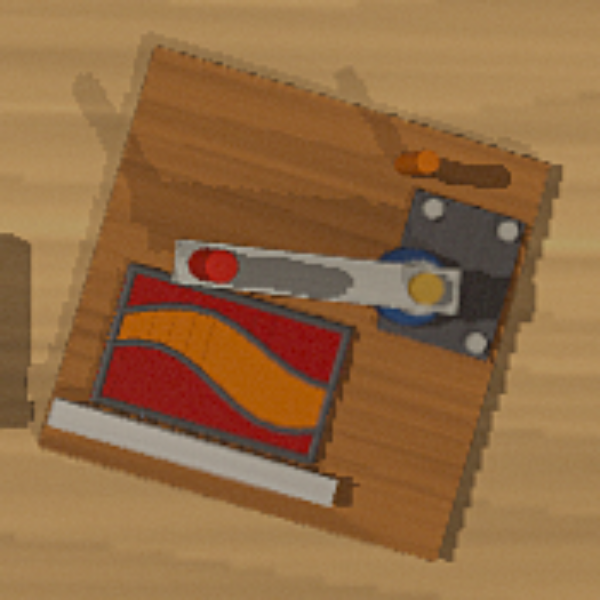

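The crop puts the post top at (399.4,272.3) in top-view pixels and the pivot cap at (459.8,279.3). The buttons triangulate about 12 mm higher than they would with the box flat on the board, so the box probably stands on feet.

```bash
python3 - <<'E'
from h import *
T=load("top0.png");S=load("scene0.png")
c=S["img"][160:340,150:410]; cv2.imwrite("pics/c2.png",cv2.resize(c,None,fx=3,fy=3,interpolation=cv2.INTER_CUBIC)[:,:,::-1])
E
```

```text
(no output)
```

View pics/c2.png

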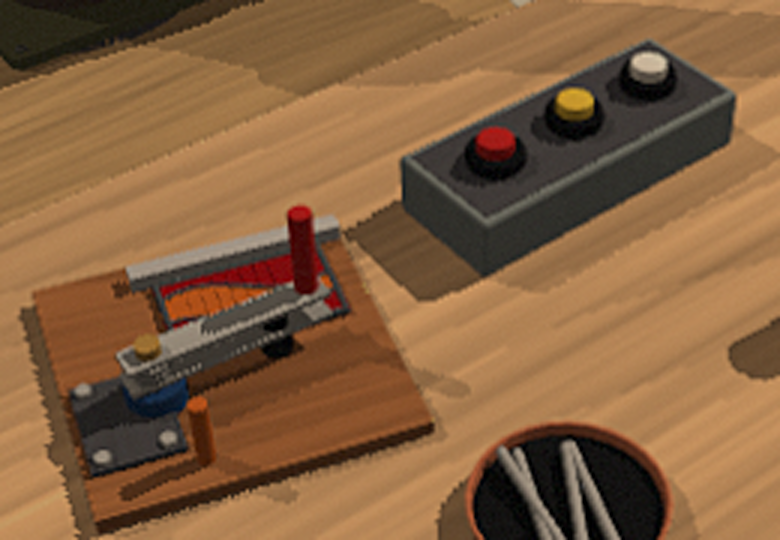

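```bash
python3 - <<'E'
from h import *
T=load("top0.png");S=load("scene0.png")
for s in(T,S):
    print(np.round(s["D"],4),s["cx"],s["cy"])
    p=cv2.undistortPoints(np.array([[[300.,200]]]),K(s),np.array(s["D"],float))[0,0]
    print(cv2.projectPoints(np.array([[*p,1.]]),np.zeros(3),np.zeros(3),K(s),np.array(s["D"],float))[0].ravel())
for n,a,b in(("white",(195.5,290.5),(366.3,180.7)),("yel",(240.3,290.3),(341.7,192.7)),("red",(285.6,290),(315.3,206)),("basecorner.012",(380.2,208.1),(294,302.7)),("pin.062",(459.8,241.7),(216,294)),("post",(399.4,272.3),(250,231)),("pivcap",(459.8,279.3),(199,273.7)),("dishctr rim.024",(369,150),(339,328))):
    p,e=tri([ray(T,*a),ray(S,*b)]); print(n,p.round(4),np.round(e[0],4))
E
```

```text
[-0.1564  0.      0.      0.      0.    ] 316.75602435216905 237.61678704730372
[300. 200.]
[-0.057  0.     0.     0.     0.   ] 316.219439398509 239.0753765397726
[300. 200.]
white [0.5068 0.2435 0.0851] 0.001
yel [0.5092 0.1681 0.0862] 0.0013
red [0.5114 0.0928 0.0859] 0.0013
basecorner.012 [ 0.6562 -0.0693  0.019 ] 0.0005
pin.062 [ 0.5974 -0.1983  0.0776] 0.0015
post [ 0.5453 -0.0887  0.133 ] 0.0015
pivcap [ 0.5343 -0.1986  0.0785] 0.0019
dishctr rim.024 [ 0.7597 -0.0463  0.0275] 0.0017
```

send_rows:
  motion:
    - {"x": -2,"y": -1.5,"jaw": 0}
    - {"x": -3,"y": -2.24,"jaw": 0}
    - {"x": -3,"y": -2.24,"jaw": 0}
    - {"x": -3,"y": -2.24,"jaw": 0}
    - {"x": -3,"y": -2.24,"jaw": 0}
  grip_force: 20

```text
schema error: expected keys x, y, z, rx, ry, rz, jaw
```

send_rows:
  motion:
    - {"x": -3,"y": -2.24,"jaw": 0}
    - {"x": -3,"y": -2.24,"jaw": 0}
    - {"x": -3,"y": -2.24,"jaw": 0}
    - {"x": -3,"y": -2.24,"jaw": 0}
    - {"x": -3,"y": -2.24,"jaw": 0}

```text
schema error: expected keys x, y, z, rx, ry, rz, jaw
```

send_rows:
  motion:
    - {"x": -2,"y": -1.5,"z": 0,"rx": 0,"ry": 0,"rz": 0,"jaw": 0}
    - {"x": -3,"y": -2.24,"z": 0,"rx": 0,"ry": 0,"rz": 0,"jaw": 0}
    - {"x": -3,"y": -2.24,"z": 0,"rx": 0,"ry": 0,"rz": 0,"jaw": 0}
    - {"x": -3,"y": -2.24,"z": 0,"rx": 0,"ry": 0,"rz": 0,"jaw": 0}
    - {"x": -3,"y": -2.24,"z": 0,"rx": 0,"ry": 0,"rz": 0,"jaw": 0}
  grip_force: 20

```text
clock: 0.65
tool_pos: [0.2645, 0.4685, 0.2495]
eef_rot: [0.124, 0.992, -0.0, -0.0]
contact_force: [0.6, -0.7, 1.0]
opening: 0.571
finger_force: 0.0
```

send_rows:
  motion:
    - {"x": -3,"y": -2.24,"z": 0,"rx": 0,"ry": 0,"rz": 0,"jaw": 0}
    - {"x": -3,"y": -2.24,"z": 0,"rx": 0,"ry": 0,"rz": 0,"jaw": 0}
    - {"x": -3,"y": -2.24,"z": 0,"rx": 0,"ry": 0,"rz": 0,"jaw": 0}
    - {"x": -3,"y": -2.24,"z": 0,"rx": 0,"ry": 0,"rz": 0,"jaw": 0}
    - {"x": -3,"y": -2.24,"z": 0,"rx": 0,"ry": 0,"rz": 0,"jaw": 0}

```text
clock: 1.15
tool_pos: [0.3823, 0.3231, 0.2496]
eef_rot: [0.124, 0.992, -0.0, -0.0]
contact_force: [-0.3, -0.2, -0.9]
opening: 0.115
finger_force: 0.0
```

send_rows:
  motion:
    - {"x": -3.2,"y": -2.38,"z": 0,"rx": 0,"ry": 0,"rz": 0,"jaw": 0}
    - {"x": -3.2,"y": -2.38,"z": 0,"rx": 0,"ry": 0,"rz": 0,"jaw": 0}
    - {"x": -3.2,"y": -2.38,"z": 0,"rx": 0,"ry": 0,"rz": 0,"jaw": 0}
    - {"x": -3.2,"y": -2.38,"z": 0,"rx": 0,"ry": 0,"rz": 0,"jaw": 0}
    - {"x": -3.2,"y": -2.38,"z": 0,"rx": 0,"ry": 0,"rz": 0,"jaw": 0}

```text
clock: 1.65
tool_pos: [0.5081, 0.1682, 0.2496]
eef_rot: [0.124, 0.992, -0.0, -0.0]
contact_force: [0.1, -0.3, 0.5]
opening: 0.007
finger_force: 0.0
```

```bash
python3 - <<'E'
from h import *
s=snap("wrist","w1.png"); st=get_state(); print(st["tool_pos"],st["q"],np.round(s["extrinsics"],3).tolist())
E
```

```text
[0.51308739 0.16040687 0.24936538] [-0.23457284  0.57876701 -0.25432087  1.83002695  0.21098798  0.75808194
  0.70846608] [[0.246, -0.937, -0.248, 0.445], [0.969, 0.238, 0.063, 0.184], [0.0, -0.256, 0.967, 0.387], [0.0, 0.0, 0.0, 1.0]]
```

View pics/w1.png

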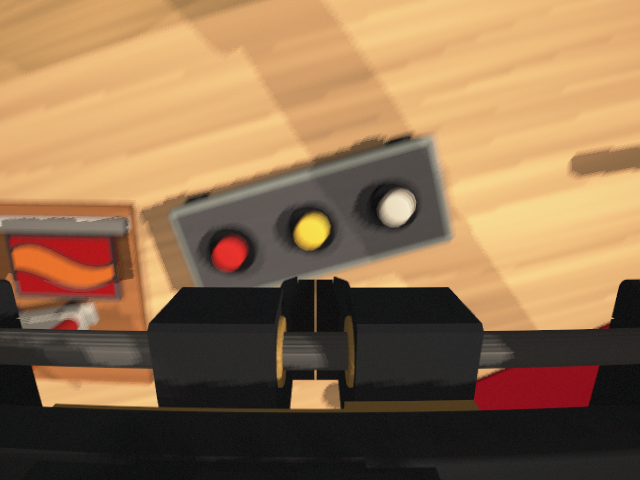

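The wrist view shows red (230,253), yellow (311,230) and white (397,206). The arm was still settling, so I'll take it again.

```bash
python3 - <<'E'
from h import *
s=snap("wrist","w2.png"); T=load("top0.png"); S=load("scene0.png"); st=get_state(); print(st["tool_pos"])
h=cv2.cvtColor(s["img"],cv2.COLOR_RGB2HSV)
ms={"white":cv2.inRange(h,(0,0,150),(180,60,255)),"yel":cv2.inRange(h,(20,140,120),(34,255,255)),"red":cv2.inRange(h,(0,170,120),(5,255,255))|cv2.inRange(h,(173,170,120),(180,255,255))}
ab={"white":((195.5,290.5),(366.3,180.7)),"yel":((240.3,290.3),(341.7,192.7)),"red":((285.6,290),(315.3,206))}
for n,m in ms.items():
    m[:, :180]=0; m[:, 440:]=0; m[275:]=0; m[:170]=0
    k,l,t,c=cv2.connectedComponentsWithStats(m); i=1+np.argmax(t[1:,4]); w=c[i]
    r=ray(s,*w); a,b=ab[n]
    print(n,w.round(1),t[i],"WT",*[x.round(4) if hasattr(x,'round') else np.round(x,4) for x in tri([r,ray(T,*a)])],"WS",tri([r,ray(S,*b)])[0].round(4),"all",tri([r,ray(T,*a),ray(S,*b)])[0].round(4),"z072",onz(s,*w,.072).round(4),"z084",onz(s,*w,.084).round(4))
E
```

```text
[0.51098227 0.16314455 0.24925405]
white [409.  194.5] [394 178  32  33 801] WT [0.5069 0.2403 0.098 ] [0.0004 0.0004] WS [0.509  0.243  0.0867] all [0.5079 0.2429 0.0865] z072 [0.5121 0.2463 0.072 ] z084 [0.5097 0.2437 0.084 ]
yel [322.2 218.6] [306 202  33  34 860] WT [0.5091 0.1667 0.0925] [0.0005 0.0005] WS [0.5108 0.1675 0.0874] all [0.5099 0.1674 0.0873] z072 [0.5136 0.1664 0.072 ] z084 [0.5111 0.1668 0.084 ]
red [239.5 242.4] [223 227  33  32 819] WT [0.5114 0.092  0.0898] [0.0007 0.0007] WS [0.513  0.0923 0.0872] all [0.5121 0.0922 0.0871] z072 [0.5157 0.0873 0.072 ] z084 [0.5132 0.0907 0.084 ]
```

send_rows:
  motion:
    - {"x": 0,"y": 0,"z": 2,"rx": 0,"ry": 0,"rz": 0,"jaw": 0}
    - {"x": 0,"y": 0,"z": 4,"rx": 0,"ry": 0,"rz": 0,"jaw": 0}
    - {"x": 0,"y": 0,"z": 4,"rx": 0,"ry": 0,"rz": 0,"jaw": 0}
    - {"x": 0,"y": 0,"z": 2,"rx": 0,"ry": 0,"rz": 0,"jaw": 0}
    - {"x": 0,"y": 0,"z": 0,"rx": 0,"ry": 0,"rz": 0,"jaw": 0}

```text
clock: 2.25
tool_pos: [0.5051, 0.1696, 0.1271]
eef_rot: [0.124, 0.992, -0.001, -0.003]
contact_force: [0.4, 0.5, 1.2]
opening: 0.004
finger_force: 0.0
```

send_rows:
  motion:
    - {"x": -0.2,"y": 0,"z": 0.5,"rx": 0,"ry": 0,"rz": 0,"jaw": 0}
    - {"x": 0,"y": 0,"z": 0.5,"rx": 0,"ry": 0,"rz": 0,"jaw": 0}
    - {"x": 0,"y": 0,"z": 0.5,"rx": 0,"ry": 0,"rz": 0,"jaw": 0}
    - {"x": 0,"y": 0,"z": 0,"rx": 0,"ry": 0,"rz": 0,"jaw": 0}
    - {"x": 0,"y": 0,"z": 0,"rx": 0,"ry": 0,"rz": 0,"jaw": 0}

```text
clock: 2.75
tool_pos: [0.5095, 0.1693, 0.115]
eef_rot: [0.124, 0.992, 0.0, 0.0]
contact_force: [0.9, -0.0, 0.6]
opening: 0.006
finger_force: 0.0
```

send_rows:
  motion:
    - {"x": 0,"y": -0.15,"z": 0.5,"rx": 0,"ry": 0,"rz": 0,"jaw": 0}
    - {"x": 0,"y": 0,"z": 0.5,"rx": 0,"ry": 0,"rz": 0,"jaw": 0}
    - {"x": 0,"y": 0,"z": 0.4,"rx": 0,"ry": 0,"rz": 0,"jaw": 0}
    - {"x": 0,"y": 0,"z": 0.3,"rx": 0,"ry": 0,"rz": 0,"jaw": 0}
    - {"x": 0,"y": 0,"z": 0,"rx": 0,"ry": 0,"rz": 0,"jaw": 0}

```text
clock: 3.25
tool_pos: [0.5089, 0.1675, 0.0975]
eef_rot: [0.124, 0.992, -0.0, -0.0]
contact_force: [-0.3, -1.8, 4.5]
opening: 0.005
finger_force: 2.2
```

send_rows:
  motion:
    - {"x": 0,"y": 0,"z": 0.2,"rx": 0,"ry": 0,"rz": 0,"jaw": 0}
    - {"x": 0,"y": 0,"z": 0.2,"rx": 0,"ry": 0,"rz": 0,"jaw": 0}
    - {"x": 0,"y": 0,"z": 0.1,"rx": 0,"ry": 0,"rz": 0,"jaw": 0}
    - {"x": 0,"y": 0,"z": 0,"rx": 0,"ry": 0,"rz": 0,"jaw": 0}
    - {"x": 0,"y": 0,"z": 0,"rx": 0,"ry": 0,"rz": 0,"jaw": 0}

```text
clock: 3.75
tool_pos: [0.509, 0.1676, 0.0961]
eef_rot: [0.124, 0.992, -0.0, 0.001]
contact_force: [-6.7, -3.2, 35.6]
opening: 0.006
finger_force: 17.8
```

send_rows:
  motion:
    - {"x": 0,"y": 0,"z": -1,"rx": 0,"ry": 0,"rz": 0,"jaw": 0}
    - {"x": 0,"y": 0,"z": -2,"rx": 0,"ry": 0,"rz": 0,"jaw": 0}
    - {"x": 0,"y": 0,"z": -1,"rx": 0,"ry": 0,"rz": 0,"jaw": 0}
    - {"x": 0,"y": 0,"z": 0,"rx": 0,"ry": 0,"rz": 0,"jaw": 0}
    - {"x": 0,"y": 0,"z": 0,"rx": 0,"ry": 0,"rz": 0,"jaw": 0}

```text
clock: 4.25
tool_pos: [0.5088, 0.1678, 0.1323]
eef_rot: [0.124, 0.992, 0.0, -0.0]
contact_force: [0.2, -0.1, 0.2]
opening: 0.004
finger_force: 0.0
```

send_rows:
  motion:
    - {"x": 0.5,"y": 1.85,"z": 0,"rx": 0,"ry": 0,"rz": 0,"jaw": 0}
    - {"x": 0.5,"y": 1.8,"z": 0,"rx": 0,"ry": 0,"rz": 0,"jaw": 0}
    - {"x": 0.5,"y": 1.8,"z": 0,"rx": 0,"ry": 0,"rz": 0,"jaw": 0}
    - {"x": 0.5,"y": 1.8,"z": 0,"rx": 0,"ry": 0,"rz": 0,"jaw": 0}
    - {"x": 0,"y": 0,"z": 0,"rx": 0,"ry": 0,"rz": 0,"jaw": 0}

```text
clock: 4.75
tool_pos: [0.5065, 0.2464, 0.1318]
eef_rot: [0.122, 0.993, 0.001, -0.001]
contact_force: [0.3, 0.6, -0.7]
opening: 0.007
finger_force: 0.0
```

send_rows:
  motion:
    - {"x": 0,"y": 0,"z": 0.5,"rx": 0,"ry": 0,"rz": 0,"jaw": 0}
    - {"x": 0,"y": 0,"z": 1,"rx": 0,"ry": 0,"rz": 0,"jaw": 0}
    - {"x": 0,"y": 0,"z": 0.5,"rx": 0,"ry": 0,"rz": 0,"jaw": 0}
    - {"x": 0,"y": 0,"z": 0,"rx": 0,"ry": 0,"rz": 0,"jaw": 0}
    - {"x": 0,"y": 0,"z": 0,"rx": 0,"ry": 0,"rz": 0,"jaw": 0}

```text
clock: 5.25
tool_pos: [0.5074, 0.2423, 0.1124]
eef_rot: [0.124, 0.992, -0.0, -0.0]
contact_force: [0.2, 0.3, 0.2]
opening: 0.007
finger_force: 0.0
```

send_rows:
  motion:
    - {"x": 0,"y": 0,"z": 0.5,"rx": 0,"ry": 0,"rz": 0,"jaw": 0}
    - {"x": 0,"y": 0,"z": 0.5,"rx": 0,"ry": 0,"rz": 0,"jaw": 0}
    - {"x": 0,"y": 0,"z": 0.3,"rx": 0,"ry": 0,"rz": 0,"jaw": 0}
    - {"x": 0,"y": 0,"z": 0.2,"rx": 0,"ry": 0,"rz": 0,"jaw": 0}
    - {"x": 0,"y": 0,"z": 0,"rx": 0,"ry": 0,"rz": 0,"jaw": 0}

```text
clock: 5.75
tool_pos: [0.5077, 0.243, 0.0978]
eef_rot: [0.124, 0.992, 0.0, 0.0]
contact_force: [-0.5, -0.1, 3.8]
opening: 0.005
finger_force: 2.1
```

send_rows:
  motion:
    - {"x": 0,"y": 0,"z": 0.1,"rx": 0,"ry": 0,"rz": 0,"jaw": 0}
    - {"x": 0,"y": 0,"z": 0.1,"rx": 0,"ry": 0,"rz": 0,"jaw": 0}
    - {"x": 0,"y": 0,"z": 0.1,"rx": 0,"ry": 0,"rz": 0,"jaw": 0}
    - {"x": 0,"y": 0,"z": 0,"rx": 0,"ry": 0,"rz": 0,"jaw": 0}
    - {"x": 0,"y": 0,"z": 0,"rx": 0,"ry": 0,"rz": 0,"jaw": 0}

```text
clock: 6.25
tool_pos: [0.5077, 0.243, 0.0965]
eef_rot: [0.124, 0.992, 0.0, 0.001]
contact_force: [-2.2, -1.9, 17.8]
opening: 0.011
finger_force: 8.8
```

send_rows:
  motion:
    - {"x": 0,"y": 0,"z": -1,"rx": 0,"ry": 0,"rz": 0,"jaw": 0}
    - {"x": 0,"y": 0,"z": -3,"rx": 0,"ry": 0,"rz": 0,"jaw": 0}
    - {"x": 0,"y": 0,"z": -4,"rx": 0,"ry": 0,"rz": 0,"jaw": 0}
    - {"x": 0,"y": 0,"z": -4,"rx": 0,"ry": 0,"rz": 0,"jaw": 0}
    - {"x": 0,"y": 0,"z": -2,"rx": 0,"ry": 0,"rz": 0,"jaw": 0}

```text
clock: 6.75
tool_pos: [0.5081, 0.2436, 0.2377]
eef_rot: [0.124, 0.992, 0.001, 0.001]
contact_force: [0.7, -0.3, -1.0]
opening: 0.005
finger_force: 0.0
```

send_rows:
  motion:
    - {"x": -0.8,"y": -2.1,"z": 0,"rx": 0,"ry": 0,"rz": 0,"jaw": 6}
    - {"x": -1.2,"y": -3.2,"z": 0,"rx": 0,"ry": 0,"rz": 0,"jaw": 6}
    - {"x": -1.2,"y": -3.2,"z": 0,"rx": 0,"ry": 0,"rz": 0,"jaw": 6}
    - {"x": -1.2,"y": -3.2,"z": 0,"rx": 0,"ry": 0,"rz": 0,"jaw": 6}
    - {"x": -1.2,"y": -3.2,"z": 0,"rx": 0,"ry": 0,"rz": 0,"jaw": 6}

```text
clock: 7.25
tool_pos: [0.5246, 0.0834, 0.2345]
eef_rot: [0.124, 0.992, -0.0, -0.0]
contact_force: [-0.4, 0.9, -1.1]
opening: 0.436
finger_force: 0.0
```

send_rows:
  motion:
    - {"x": -1.2,"y": -3.2,"z": 0,"rx": 0,"ry": 0,"rz": 0,"jaw": 6}
    - {"x": -1.2,"y": -3.2,"z": 0,"rx": 0,"ry": 0,"rz": 0,"jaw": 6}
    - {"x": -1.2,"y": -3.2,"z": 0,"rx": 0,"ry": 0,"rz": 0,"jaw": 6}
    - {"x": -1.2,"y": -3.2,"z": 0,"rx": 0,"ry": 0,"rz": 0,"jaw": 6}
    - {"x": -1.3,"y": -3.5,"z": 0,"rx": 0,"ry": 0,"rz": 0,"jaw": 6}

```text
clock: 7.75
tool_pos: [0.5436, -0.089, 0.2344]
eef_rot: [0.124, 0.992, 0.0, -0.001]
contact_force: [0.0, -0.1, -0.5]
opening: 0.686
finger_force: 0.0
```

send_rows:
  motion:
    - {"x": 0,"y": 0,"z": 0,"rx": 0,"ry": 0,"rz": 0.14,"jaw": 6}
    - {"x": 0,"y": 0,"z": 0,"rx": 0,"ry": 0,"rz": 0.142,"jaw": 6}
    - {"x": 0,"y": 0,"z": 0,"rx": 0,"ry": 0,"rz": 0.142,"jaw": 6}
    - {"x": 0,"y": 0,"z": 0,"rx": 0,"ry": 0,"rz": 0.142,"jaw": 6}
    - {"x": 0,"y": 0,"z": 0,"rx": 0,"ry": 0,"rz": 0.142,"jaw": 6}

```text
clock: 8.25
tool_pos: [0.5435, -0.0881, 0.2343]
eef_rot: [0.463, 0.886, -0.0, -0.001]
contact_force: [0.5, 0.4, 0.8]
opening: 0.679
finger_force: 0.0
```

send_rows:
  motion:
    - {"x": 0,"y": 0,"z": 0,"rx": 0,"ry": 0,"rz": 0.142,"jaw": 6}
    - {"x": 0,"y": 0,"z": 0,"rx": 0,"ry": 0,"rz": 0.142,"jaw": 6}
    - {"x": 0,"y": 0,"z": 0,"rx": 0,"ry": 0,"rz": 0.142,"jaw": 6}
    - {"x": 0,"y": 0,"z": 0,"rx": 0,"ry": 0,"rz": 0.142,"jaw": 6}
    - {"x": 0,"y": 0,"z": 0,"rx": 0,"ry": 0,"rz": 0.142,"jaw": 6}

```text
clock: 8.75
tool_pos: [0.5435, -0.0879, 0.2343]
eef_rot: [0.742, 0.67, -0.0, -0.001]
contact_force: [-0.1, 0.3, 0.2]
opening: 0.683
finger_force: 0.0
```

```bash
python3 - <<'E'
from h import *
import numpy as np
for i in range(4): snapshot("wrist")
s=snap("wrist","w3.png"); st=get_state(); print(st["tool_pos"],st["eef_rot"].round(3),st["q"].round(2),np.round(s["extrinsics"],3).tolist())
E
```

```text
[ 0.54376581 -0.08805496  0.23448999] [ 0.739  0.674 -0.    -0.   ] [-0.01  0.61  0.14  1.82 -0.12  0.72  0.1 ] [[0.996, 0.089, 0.024, 0.55], [-0.092, 0.963, 0.255, -0.023], [-0.001, -0.256, 0.967, 0.372], [0.0, 0.0, 0.0, 1.0]]
```

View pics/w3.png

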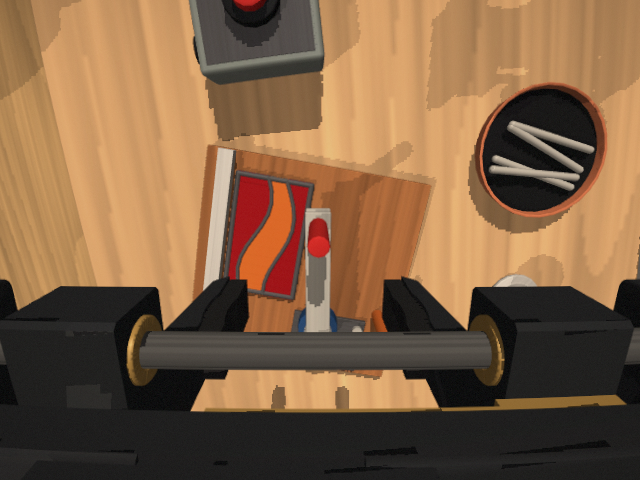

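The wrist view shows the post top at (319,246), lying on the centre line between the open fingers (columns 247 to 383).

```bash
python3 - <<'E'
from h import *
s=load("w3.png");T=load("top0.png");S=load("scene0.png")
r=ray(s,318.7,246); print(tri([r,ray(T,399.4,272.3)]),tri([r,ray(S,250,231)]),tri([r,ray(T,399.4,272.3),ray(S,250,231)]),onz(s,318.7,246,.133))
E
```

```text
(array([ 0.5453635 , -0.08963587,  0.13488154]), [np.float64(0.0008915519513666953), np.float64(0.0008915519513664754)]) (array([ 0.54688776, -0.08894198,  0.13433832]), [np.float64(0.0010186519824455986), np.float64(0.00101865198244566)]) (array([ 0.54586216, -0.08916065,  0.13380763]), [np.float64(0.0008206864369700512), np.float64(0.0015460785598777125), np.float64(0.0017096916112227978)]) [ 0.54622482 -0.09014549  0.133     ]
```

send_rows:
  motion:
    - {"x": -0.1,"y": 0.24,"z": 2,"rx": 0,"ry": 0,"rz": 0,"jaw": 6}
    - {"x": 0,"y": 0,"z": 3,"rx": 0,"ry": 0,"rz": 0,"jaw": 6}
    - {"x": 0,"y": 0,"z": 2,"rx": 0,"ry": 0,"rz": 0,"jaw": 6}
    - {"x": 0,"y": 0,"z": 1.5,"rx": 0,"ry": 0,"rz": 0,"jaw": 6}
    - {"x": 0,"y": 0,"z": 0.5,"rx": 0,"ry": 0,"rz": 0,"jaw": 6}

```text
clock: 9.5
tool_pos: [0.5453, -0.0893, 0.1432]
eef_rot: [0.74, 0.673, -0.001, -0.001]
contact_force: [-1.0, 0.6, 0.1]
opening: 0.684
finger_force: 0.0
```

send_rows:
  motion:
    - {"x": 0,"y": 0,"z": 1,"rx": 0,"ry": 0,"rz": 0,"jaw": 6}
    - {"x": 0,"y": 0,"z": 1.5,"rx": 0,"ry": 0,"rz": 0,"jaw": 6}
    - {"x": 0,"y": 0,"z": 1.3,"rx": 0,"ry": 0,"rz": 0,"jaw": 6}
    - {"x": 0,"y": 0,"z": 0.5,"rx": 0,"ry": 0,"rz": 0,"jaw": 6}
    - {"x": 0,"y": 0,"z": 0,"rx": 0,"ry": 0,"rz": 0,"jaw": 6}

```text
clock: 10.0
tool_pos: [0.546, -0.0894, 0.1011]
eef_rot: [0.74, 0.672, -0.0, -0.0]
contact_force: [0.0, 0.6, -0.8]
opening: 0.683
finger_force: 0.0
```

send_rows:
  motion:
    - {"x": 0,"y": 0,"z": 0,"rx": 0,"ry": 0,"rz": 0,"jaw": 3}
    - {"x": 0,"y": 0,"z": 0,"rx": 0,"ry": 0,"rz": 0,"jaw": 2}
    - {"x": 0,"y": 0,"z": 0,"rx": 0,"ry": 0,"rz": 0,"jaw": 1.5}
    - {"x": 0,"y": 0,"z": 0,"rx": 0,"ry": 0,"rz": 0,"jaw": 1}
    - {"x": 0,"y": 0,"z": 0,"rx": 0,"ry": 0,"rz": 0,"jaw": 0.5}
  grip_force: 15

```text
clock: 10.5
tool_pos: [0.5464, -0.0895, 0.1019]
eef_rot: [0.74, 0.672, 0.0, 0.0]
contact_force: [-0.5, 0.5, 0.1]
opening: 0.251
finger_force: 0.0
```

send_rows:
  motion:
    - {"x": 0,"y": 0,"z": 0,"rx": 0,"ry": 0,"rz": 0,"jaw": 0.5}
    - {"x": 0,"y": 0,"z": 0,"rx": 0,"ry": 0,"rz": 0,"jaw": 0.5}
    - {"x": 0,"y": 0,"z": 0,"rx": 0,"ry": 0,"rz": 0,"jaw": 0.5}
    - {"x": 0,"y": 0,"z": 0,"rx": 0,"ry": 0,"rz": 0,"jaw": 0.5}
    - {"x": 0,"y": 0,"z": 0,"rx": 0,"ry": 0,"rz": 0,"jaw": 0.5}
  grip_force: 30

```text
clock: 11.0
tool_pos: [0.546, -0.0894, 0.1018]
eef_rot: [0.74, 0.672, -0.0, -0.0]
contact_force: [-1.8, 0.9, 4.1]
opening: 0.17
finger_force: 30.0
```

send_rows:
  motion:
    - {"x": -0.01,"y": 0.44,"z": 0,"rx": 0,"ry": 0,"rz": 0.04,"jaw": 0.5}
    - {"x": -0.02,"y": 0.66,"z": 0,"rx": 0,"ry": 0,"rz": 0.06,"jaw": 0.5}
    - {"x": -0.02,"y": 0.66,"z": 0,"rx": 0,"ry": 0,"rz": 0.06,"jaw": 0.5}
    - {"x": -0.02,"y": 0.66,"z": 0,"rx": 0,"ry": 0,"rz": 0.06,"jaw": 0.5}
    - {"x": -0.02,"y": 0.66,"z": 0,"rx": 0,"ry": 0,"rz": 0.06,"jaw": 0.5}

```text
clock: 11.5
tool_pos: [0.5758, -0.0965, 0.1017]
eef_rot: [0.828, 0.561, -0.0, -0.001]
contact_force: [-4.2, 1.1, 4.4]
opening: 0.169
finger_force: 30.0
```

send_rows:
  motion:
    - {"x": -0.02,"y": 0.66,"z": 0,"rx": 0,"ry": 0,"rz": 0.06,"jaw": 0.5}
    - {"x": -0.02,"y": 0.66,"z": 0,"rx": 0,"ry": 0,"rz": 0.06,"jaw": 0.5}
    - {"x": -0.02,"y": 0.66,"z": 0,"rx": 0,"ry": 0,"rz": 0.06,"jaw": 0.5}
    - {"x": -0.02,"y": 0.66,"z": 0,"rx": 0,"ry": 0,"rz": 0.06,"jaw": 0.5}
    - {"x": -0.02,"y": 0.66,"z": 0,"rx": 0,"ry": 0,"rz": 0.06,"jaw": 0.5}

```text
clock: 12.0
tool_pos: [0.6039, -0.1127, 0.1018]
eef_rot: [0.902, 0.431, -0.001, -0.001]
contact_force: [-5.5, 1.5, 6.5]
opening: 0.171
finger_force: 30.0
```

send_rows:
  motion:
    - {"x": -0.02,"y": 0.66,"z": 0,"rx": 0,"ry": 0,"rz": 0.06,"jaw": 0.5}
    - {"x": -0.02,"y": 0.66,"z": 0,"rx": 0,"ry": 0,"rz": 0.06,"jaw": 0.5}
    - {"x": -0.02,"y": 0.66,"z": 0,"rx": 0,"ry": 0,"rz": 0.06,"jaw": 0.5}
    - {"x": -0.02,"y": 0.66,"z": 0,"rx": 0,"ry": 0,"rz": 0.06,"jaw": 0.5}
    - {"x": -0.02,"y": 0.66,"z": 0,"rx": 0,"ry": 0,"rz": 0.06,"jaw": 0.5}

```text
clock: 12.5
tool_pos: [0.6259, -0.1363, 0.1017]
eef_rot: [0.957, 0.292, -0.001, -0.002]
contact_force: [-6.6, 2.9, 7.0]
opening: 0.174
finger_force: 30.0
```

send_rows:
  motion:
    - {"x": -0.02,"y": 0.66,"z": 0,"rx": 0,"ry": 0,"rz": 0.06,"jaw": 0.5}
    - {"x": -0.02,"y": 0.66,"z": 0,"rx": 0,"ry": 0,"rz": 0.06,"jaw": 0.5}
    - {"x": -0.02,"y": 0.66,"z": 0,"rx": 0,"ry": 0,"rz": 0.06,"jaw": 0.5}
    - {"x": -0.01,"y": 0.44,"z": 0,"rx": 0,"ry": 0,"rz": 0.04,"jaw": 0.5}
    - {"x": 0,"y": 0.22,"z": 0,"rx": 0,"ry": 0,"rz": 0.02,"jaw": 0.5}
  grip_force: 40

```text
clock: 13.0
tool_pos: [0.638, -0.1592, 0.1017]
eef_rot: [0.984, 0.176, -0.001, -0.002]
contact_force: [-7.1, 4.6, 9.4]
opening: 0.172
finger_force: 40.0
```

send_rows:
  motion:
    - {"x": -0.01,"y": 0.44,"z": 0,"rx": 0,"ry": 0,"rz": 0.04,"jaw": 0.5}
    - {"x": -0.01,"y": 0.33,"z": 0,"rx": 0,"ry": 0,"rz": 0.03,"jaw": 0.5}
    - {"x": -0.01,"y": 0.22,"z": 0,"rx": 0,"ry": 0,"rz": 0.02,"jaw": 0.5}
    - {"x": 0,"y": 0,"z": 0,"rx": 0,"ry": 0,"rz": 0,"jaw": 0.5}
    - {"x": 0,"y": 0,"z": 0,"rx": 0,"ry": 0,"rz": 0,"jaw": 0.5}

```text
clock: 13.5
tool_pos: [0.6409, -0.1679, 0.1017]
eef_rot: [0.991, 0.132, -0.001, -0.002]
contact_force: [-6.7, 5.1, 8.3]
opening: 0.168
finger_force: 40.0
```

send_rows:
  motion:
    - {"x": 0,"y": 0.15,"z": 0,"rx": 0,"ry": 0,"rz": 0.01,"jaw": 0.5}
    - {"x": 0,"y": 0.15,"z": 0,"rx": 0,"ry": 0,"rz": 0.01,"jaw": 0.5}
    - {"x": 0,"y": 0,"z": 0,"rx": 0,"ry": 0,"rz": 0,"jaw": 0.5}
    - {"x": 0,"y": 0,"z": 0,"rx": 0,"ry": 0,"rz": 0,"jaw": 0.5}
    - {"x": 0,"y": 0,"z": 0,"rx": 0,"ry": 0,"rz": 0,"jaw": 0.5}

```text
clock: 14.0
tool_pos: [0.6412, -0.1688, 0.1017]
eef_rot: [0.992, 0.123, -0.002, -0.004]
contact_force: [-7.2, 9.0, 10.9]
opening: 0.169
finger_force: 40.0
```

send_rows:
  motion:
    - {"x": 0,"y": 0.15,"z": 0,"rx": 0,"ry": 0,"rz": 0,"jaw": 0.5}
    - {"x": 0,"y": 0.15,"z": 0,"rx": 0,"ry": 0,"rz": 0,"jaw": 0.5}
    - {"x": 0,"y": 0,"z": 0,"rx": 0,"ry": 0,"rz": 0,"jaw": 0.5}
    - {"x": 0,"y": 0,"z": 0,"rx": 0,"ry": 0,"rz": 0,"jaw": 0.5}
    - {"x": 0,"y": 0,"z": 0,"rx": 0,"ry": 0,"rz": 0,"jaw": 0.5}

```text
clock: 14.5
tool_pos: [0.6413, -0.1691, 0.1017]
eef_rot: [0.992, 0.124, -0.003, -0.006]
contact_force: [-10.6, 13.2, 14.0]
opening: 0.172
finger_force: 40.1
```

```bash
python3 - <<'E'
from h import *
a=snap("top","t9.png")["img"]; b=snap("scene","s9.png")["img"]
A=cv2.resize(a[110:370,150:510],None,fx=1.11,fy=1.11); B=cv2.resize(b[160:400,150:460],(400,289))
cv2.imwrite("pics/f.png",np.hstack([A[:288],B[:288]])[:,:,::-1]); print(get_state()["contact_force"])
E
```

```text
[-11.2876117   12.19505486  14.6742678 ]
```

View pics/f.png

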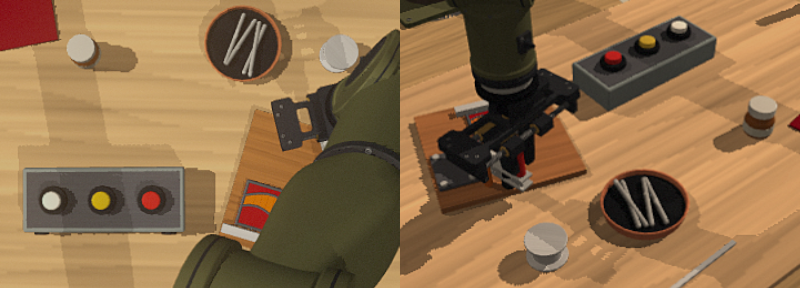

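The arm is against the stop: 3 mm more command moved it only 0.3 mm while the force rose. The post is gripped, the visible part of the panel looks in place, and the dish, jar and spool have not moved.

```bash
python3 -c "
from plant import *
print(finish_job())"
```

```text
the job is handed in; nothing more can be done
None
```

I pressed the yellow button, then the white one (not the red), then swung the clamp arm to its stop and handed the job in with the gripper still holding it there; the hand-in gave no verdict.

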